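# Fit the charged fire extinguisher in its vehicle bracket

### The job

One of the two small red fire extinguishers in the wooden rack has leaked; they have no gauge, so first lift each in turn clear of the rack to feel which is heavier. Lay the heavier one in the steel bracket, slide it gently until its foot is fully home against the heel plate, then swing the band over its neck and press the red tab down until the band snaps shut. Be gentle with bracket and band (never over 40 N), leave the lighter one lying in the rack, and leave the screwdriver, the jar and the carton where they are.

Things in the scene. Friction and masses are not known exactly. Their poses are not given: they have to be found in the camera images.
- bottle_1: Red fire extinguisher, lying. Tube 52 mm dia x 150, shoulder, brass neck 28 mm dia (93 to 119 mm from origin), black head 42 mm dia. Origin on its axis mid-way along the tube, within 5 mm of the centre of mass; grip there. y axis along it: foot at +75 mm, end of head at -157 mm; may roll about y. Each bottle 0.3 to 0.85 kg, one at least 0.2 kg heavier (either may be); nothing shows which.
- bottle_2: The other extinguisher, alike in every visible way; same sizes and axes.
- rack: Wooden rack, fixed on the bench: base 250 mm (x) by 150 mm (y) by 12 mm with two pairs of V blocks, in which the bottles lie side by side along the rack's y axis, heads at -y. Origin: centre of its underside.
- near_slot (a point): Centre of the rack's slot at -x: where the bottle's axis lies, 46 mm above the bench. V blocks (20 mm wide) 55 mm either side along y; nothing between them above 12 mm.
- far_slot (a point): The same for the other slot, 140 mm away at +x of the rack.
- bracket: Steel bracket on a 135 x 275 x 12 mm board, fixed. Origin at bench level. The bottle lies along its y axis, foot to +y, axis at x = 0, z = 48 mm, in V cradles 12 mm wide at y = -34 and +72 mm, half-width 28 mm. Heel plate's face at y = +105 mm. A hood, 3 mm clear of the tube, covers y = +91 to +105 mm up to z = 81 mm: lay the bottle down with its foot short of +91 mm, then slide it in along +y.
- home (a point): Where the bottle's origin comes when its foot is fully home (bracket y = +30 mm, z = 48 mm). x, y and z axes as the bracket's. Dragging the bottle's full weight along the cradles takes up to about 10 N; carried just clear of them it slides freely to the heel plate.
- band (a joint): Angle of the hinged steel band in rad: 0 shut over the neck; found open, standing up, at about 1.75 to 2.0; it stays where it is left (about 1 N at the tab moves it). The hinge runs along the bracket's y axis. Over the last 0.12 rad a sprung roller catch under the tab resists with up to about 10 N, then snaps. It can close only over the neck, not over the shoulder or the head.
- band_hinge (a point): A point on the band's hinge axis, at bracket x = +36 mm, y = -76 mm, z = 36 mm; it turns with the band.
- band_tab (a point): On the face to be pressed of the red tab (26 x 22 x 6 mm) at the free end of the 14 mm wide band, 89 mm from the hinge axis. With the band shut it is at bracket x = -52, y = -76, z = 48 mm, tab level; with the band open by angle a it has turned up and back (to +x) about the hinge by a.
- screwdriver: Yellow-handled screwdriver, 186 mm long, lying loose on the bench; leave it alone. Origin: centre of its underside.
- jar: Glass jar of nails with a yellow lid, 70 x 75 x 97 mm, loose; leave it alone. Origin: centre of its underside.
- carton: White and green carton of screws, 76 x 98 x 34 mm, loose; leave it alone. Origin: centre of its underside.

How it is judged:
By the outcome, as a careful person would: the job done as asked, in the order asked, and still so for the second after the job is handed in, with the robot touching nothing.
It also fails if it takes over 70 s, if anything falls off the work surface, if the arm or the gripper's body presses on something with over 40 N, if the wrist force passes 120 N, or if a joint passes its speed limit or range.

### The arm

A 6-joint arm with a two-finger parallel gripper is mounted at the origin on a cart in front of the work surface, level with it; the furniture and walls round the work are solid. World frame = base frame: x ahead of the robot, y to its left, z up, the work surface at z = 0. Lengths are in m, angles in degrees, forces in N, time in s.
With the tool pointing down it reaches from about 0.4 to 0.825 m from the base axis. Payload 7 kg.
Tool frame: the origin (TCP) lies at the very end of the fingers, on their centre line; the grasp point (between the pads) lies 19 mm behind it; z points along the fingers, y is the line along which they close (so a half turn about z gives the same grasp; the last joint's range is limited). The gripper opens to 88 mm and grips with 3 to 60 N. Pads are 19 mm wide; open, the fingers measure 130 mm over their backs; the gripper's body (78 mm by 193 mm) begins 47 mm behind the grasp point.
Start: joints at [79.991, 20.546, 0.682, 0, -70.136, -16.507], TCP at [0.301, 0.604, 0.227] pointing down, gripper open.
Joint ranges: [-176.03, 176.03], [-82.01, 121.73], [-58.28, 71.71], [-173.87, 95.51], [-174.79, -0.11], [-173.66, 173.66]. Speed limits (degrees/s): [136.94, 136.94, 172.46, 180, 180, 180].

### API

Orientations are given as [roll, pitch, yaw] about the fixed x, y, z axes, in that order (R = Rz(yaw) Ry(pitch) Rx(roll)).
In Python, from rig import telemetry, optics, ctrl gives the robot as it stands.
- The arm moves only by the shell command python3 -m jog 'ROWS' [FORCE]. ROWS is a JSON object of lists of equal length, an entry for each row: "delta_pos": the shift along the tool's x, y, z in m, a list of three; "spin": the turn about the tool's z in degrees; "hand": the opening, from 0 (shut) to 1 (fully open). In form: {"delta_pos": [[x, y, z], ...], "spin": [spin, ...], "hand": [hand, ...]}. A call has 1 to 5 rows; each row shifts and turns the commanded pose from where the row before left it, along the tool's axes as they then stand; what a row does not reach is not made up. A row lasts 1/12 s, in which the tool goes at most 41.7 mm and 7.16 degrees, less where a joint would pass 70% of its speed; a pose out of reach is approached as far as the arm can. A call is refused whole if a number of a shift passes 0.0417 or a number of a turn 7.16, either way. A call with a gripper value outside its range is refused whole. The fingers move at their own pace and stop on an object; FORCE is the grip in N (left out, the last holds). Time passes only in rows, so rows that do not move let the fingers close. It gives the time, the measured TCP pose, the force, the opening and the grip force at its end, in the units of the state.
- telemetry.state(): the state, without advancing time (a new reading comes with each control period).
- optics.capture(name): name is "scene" or "top" or "wrist"; returns (picture, depth): 480x640x3 uint8, red, green, blue; 480x640 float32, m along the optical axis (not along the pixel's ray), 0 where there is no reading.
- optics.calibration(name): a dict with "mtx" (3x3 intrinsics, pixels), "dist" ([k1, k2, p1, p2, k3] as OpenCV has them; the pictures are not rectified), "xyz" and "attitude" of the camera in the world. Camera axes: x right, y down, z forward; pixel columns grow to the right and rows downward; lengths in m; the calibration is good to about 2 mm. A picture is of the moment at which its call begins: read the wrist's pose just before it. calibration takes no time and is no camera call; for the wrist camera it gives the pose at the moment of the call.
- ctrl.close_job(): hands the job in; it is judged then, once.
The state is a dict: "time": time; "qpos": joint angles; "qvel": joint speeds; "joint_torque": joint torques, N m; "ee_pos": TCP position; "ee_rot": TCP orientation; "contact_force": force on the tool from outside, world axes, zero at the start; "wrist_torque": the same for the moment, N m; "width": finger opening in m; "grip_force": force on a finger pad.
Only numpy, scipy, OpenCV 4.12 (cv2) and the standard library are available. Lean on these libraries where they do the work, as an engineer would, in place of code of your own. Each camera call takes 0.05 s, during which the arm holds its last target. There are 200 camera calls.

## Working session

There is one attempt and no reset: what is moved stays moved. The work goes in short steps, Python scripts to look and compute and a shell command to move; the robot and the scene stay as the last step left them, time stands still between calls to the robot, and variables do not carry over. Pictures are saved under pics/ and viewed, at most 10 in all, crops included, and the job is handed in when it is done.

```bash
mkdir -p pics; ls; cat > h.py <<'E'
import numpy as np, cv2
from scipy.spatial.transform import Rotation as R
from rig import telemetry, optics, ctrl
def cap(n, save=None):
    c=optics.calibration(n); im,d=optics.capture(n)
    if save: cv2.imwrite('pics/'+save, im[:,:,::-1])
    return c,im,d
def rot(c):
    a=np.array(c['attitude'],float)
    return a if a.shape==(3,3) else R.from_euler('xyz',a,degrees=True).as_matrix()
def ray(c,uv):
    p=cv2.undistortPoints(np.array(uv,float).reshape(-1,1,2),np.array(c['mtx']),np.array(c['dist'])).reshape(-1,2)
    return np.c_[p,np.ones(len(p))]@rot(c).T
def onz(c,uv,z):
    d=ray(c,uv); o=np.array(c['xyz']); return o+d*((z-o[2])/d[:,2])[:,None]
def cloud(c,d):
    v,u=np.mgrid[0:480,0:640]; uv=np.c_[u.ravel(),v.ravel()]
    return (np.array(c['xyz'])+ray(c,uv)*d.reshape(-1,1)).reshape(480,640,3)
E
python3 - <<'E'
from h import *
print(telemetry.state())
for n in('top','scene'):
    c,im,d=cap(n,n+'0.png'); print(n,c); np.savez('pics/'+n+'0.npz',im=im,d=d)
E
```

```text
pics
{'time': 0.0, 'qpos': array([ 7.99896297e+01,  2.05908614e+01,  6.34530312e-01, -2.02976716e-02,
       -7.01363452e+01, -1.65068014e+01]), 'qvel': array([ 0.04053242,  0.06464884, -0.01601632, -0.07833854, -0.03856757,
        0.04629957]), 'joint_torque': array([ 2.61191781e-05, -5.82717204e+01,  2.93038023e+01,  6.99697495e+00,
        6.69153917e-03, -1.56133833e-04]), 'ee_pos': array([0.30117058, 0.60354241, 0.22563436]), 'ee_rot': array([ 1.79905721e+02, -8.03981869e-03, -2.65240773e+01]), 'contact_force': array([0.15917064, 0.00732335, 0.87704827]), 'wrist_torque': array([1.48438874e-02, 2.86303542e-05, 1.49498665e-02]), 'grip_force': 0.0, 'width': 0.08736531236313504}
top {'mtx': array([[481.6565611 ,   0.        , 313.81685674],
       [  0.        , 481.6565611 , 241.982421  ],
       [  0.        ,   0.        ,   1.        ]]), 'dist': array([-0.06256164,  0.        ,  0.        ,  0.        ,  0.        ]), 'xyz': array([ 0.29304268, -0.0090178 ,  1.2599632 ]), 'attitude': array([-167.15573926,    0.2630252 ,  -99.00689829])}
scene {'mtx': array([[562.60507531,   0.        , 327.92206368],
       [  0.        , 562.60507531, 243.05111798],
       [  0.        ,   0.        ,   1.        ]]), 'dist': array([-0.17988697,  0.        ,  0.        ,  0.        ,  0.        ]), 'xyz': array([-0.15682325, -0.71264994,  0.78761146]), 'attitude': array([-126.36921278,    0.65396942,  -48.05454735])}
```

View pics/top0.png

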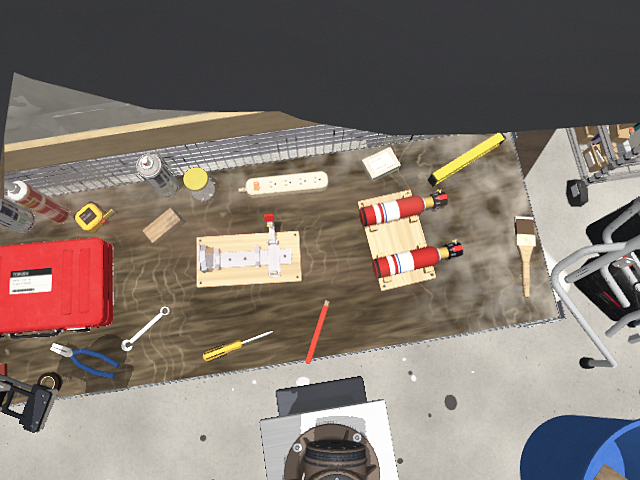

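View pics/scene0.png

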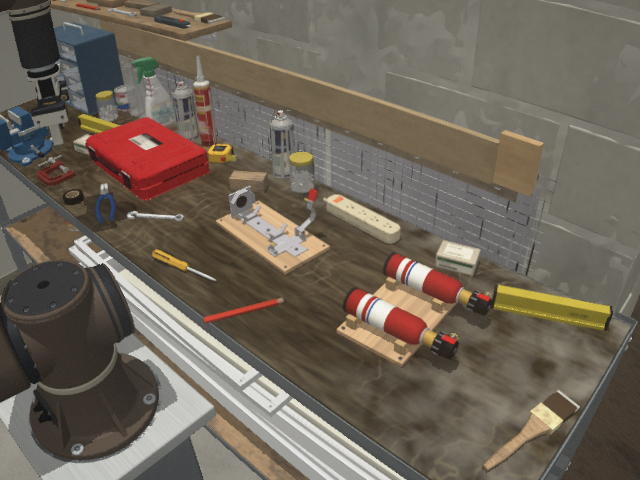

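The top view shows the rack bottles at about (400,210) and (410,260), heads to the right. The bracket board is at about (248,259), with the red tab standing open at (269,217). The screwdriver is at (235,345), the jar at (197,180) and the carton at (381,162). Next I measure the bottles and the bracket.

```bash
python3 - <<'E'
from h import *
c=optics.calibration('top'); f=np.load('pics/top0.npz'); im,d=f['im'],f['d']
P=cloud(c,d); hsv=cv2.cvtColor(im,cv2.COLOR_RGB2HSV)
def reg(a,b,e,g):
    m=np.zeros((480,640),bool); m[b:g,a:e]=1; return m
print('bench z',np.median(P[300:310,330:380,2]))
for n,b in dict(far=(350,185,465,230),near=(365,233,470,282)).items():
    m=reg(*b)&(P[...,2]>.052)&(P[...,2]<.09)&(d>0)
    q=P[m]; r=cv2.minAreaRect(q[:,:2].astype(np.float32)); bp=cv2.boxPoints(r)
    print(n,m.sum(),'zmax',np.percentile(q[:,2],98)); print(r); print(bp.round(4).tolist())
    # tube axis from top ridge
    k=q[q[:,2]>.064]; r2=cv2.minAreaRect(k[:,:2].astype(np.float32)); print(' ridge',r2)
# bracket and rack boards: wood colour, z~12mm
for n,b in dict(bracket=(180,220,315,300),rack=(345,180,455,300)).items():
    m=reg(*b)&(hsv[...,2]>150)&(hsv[...,1]>40)&(hsv[...,0]>8)&(hsv[...,0]<28)&(P[...,2]<.03)
    m=cv2.morphologyEx(m.astype(np.uint8),cv2.MORPH_OPEN,np.ones((3,3)))
    v,u=np.nonzero(m); q=onz(c,np.c_[u,v],.012)
    r=cv2.minAreaRect(q[:,:2].astype(np.float32)); print(n,m.sum(),r, cv2.boxPoints(r).round(4).tolist())
m=reg(255,205,285,235)&((hsv[...,0]<8)|(hsv[...,0]>172))&(hsv[...,1]>150)
print('tab',P[m&(d>0)].mean(0),m.sum(), np.argwhere(m).mean(0))
m=reg(190,232,300,285)&(P[...,2]>.03)&(d>0)
q=P[m]; print('steel high', q.min(0),q.max(0))
E
```

```text
bench z 0.0006934629318210428
far 1448 zmax 0.07499372048600882
((0.6204310059547424, -0.2926943302154541), (0.051187098026275635, 0.23363415896892548), 3.868990898132324)
[[0.5870000123977661, -0.17790000140666962], [0.6028000116348267, -0.41100001335144043], [0.6538000106811523, -0.4074999988079071], [0.6381000280380249, -0.17440000176429749]]
 ridge ((0.6188617944717407, -0.29270678758621216), (0.04140245169401169, 0.23208235204219818), 3.0490097999572754)
near 1564 zmax 0.07573204409149951
((0.48332637548446655, -0.3017391860485077), (0.05093265697360039, 0.23159994184970856), 4.3556060791015625)
[[0.44909998774528503, -0.1881999969482422], [0.4666999876499176, -0.41909998655319214], [0.5174999833106995, -0.41530001163482666], [0.4999000132083893, -0.1843000054359436]]
 ridge ((0.48365744948387146, -0.3014689087867737), (0.043337590992450714, 0.22837744653224945), 4.762607097625732)
bracket 3180 ((0.5585284233093262, 0.13085579872131348), (0.2767576575279236, 0.1370251178741455), 84.56733703613281) [[0.4772000014781952, -0.00039999998989515007], [0.6136000156402588, -0.013399999588727951], [0.6398000121116638, 0.2621000111103058], [0.5034000277519226, 0.2750999927520752]]
rack 2465 ((0.5530478954315186, -0.3122708201408386), (0.25169822573661804, 0.2451554387807846), 4.019778728485107) [[0.4189000129699707, -0.1987999975681305], [0.4361000061035156, -0.44339999556541443], [0.6872000098228455, -0.42570000886917114], [0.6700000166893005, -0.18119999766349792]]
tab [0.63549041 0.05675282 0.10217148] 67 [217.11940299 268.44776119]
steel high [0.50536573 0.04675007 0.03002309] [0.61209094 0.25008073 0.08661667]
```

```bash
cat >> h.py <<'E'
B0=np.array([0.5585,0.1309]); BY=-5.4  # bracket estimate
def bk(x,y,z):  # bracket -> world
    a=np.radians(BY); return np.array([B0[0]+x*np.cos(a)-y*np.sin(a),B0[1]+x*np.sin(a)+y*np.cos(a),z])
def ibk(p):
    p=np.atleast_2d(p); a=np.radians(BY); e=p[:,:2]-B0
    return np.c_[e[:,0]*np.cos(a)+e[:,1]*np.sin(a),-e[:,0]*np.sin(a)+e[:,1]*np.cos(a),p[:,2]]
def go(t,yaw=None):
    s=telemetry.state(); Rm=R.from_euler('xyz',s['ee_rot'],degrees=True).as_matrix()
    d=Rm.T@(np.array(t)-s['ee_pos'])
    print('tcp',s['ee_pos'].round(4),'rot',s['ee_rot'].round(2),'delta',d.round(4),'rows',np.abs(d).max()/.0417, 'spin', None if yaw is None else round((s['ee_rot'][2]-yaw+180)%360-180,2))
E
python3 -m jog '{"delta_pos":[[0,0,0],[0,0,0],[0,0,0],[0,0,0],[0,0,0]],"spin":[7,7,7,7,7],"hand":[1,1,1,1,1]}'
python3 -m jog '{"delta_pos":[[0,0,0],[0,0,0],[0,0,0],[0,0,0],[0,0,0]],"spin":[7,7,7,3.5,0],"hand":[1,1,1,1,1]}'
python3 -m jog '{"delta_pos":[[0.04,-0.0138,0],[0.04,-0.0138,0],[0.04,-0.0138,0],[0.04,-0.0138,0],[0.04,-0.0138,0]],"spin":[0,0,0,0,0],"hand":[1,1,1,1,1]}'
python3 -m jog '{"delta_pos":[[0.04,-0.0138,0],[0.04,-0.0138,0],[0.04,-0.0138,0],[0.04,-0.0138,0],[0.04,-0.0138,0]],"spin":[0,0,0,0,0],"hand":[1,1,1,1,1]}'
python3 -m jog '{"delta_pos":[[0.04,-0.0138,0],[0.04,-0.0138,0],[0,0,0],[0,0,0]],"spin":[0,0,0,0],"hand":[1,1,1,1]}'
python3 - <<'E'
from h import *
c,im,d=cap('wrist','w1.png'); np.savez('pics/w1.npz',im=im,d=d,**c); print(c['xyz'],c['attitude']); go([.48,-.261,.2256],-86)
E
```

```text
time: 0.52
ee_pos: [0.3012, 0.6037, 0.226]
ee_rot: [180.0, -0.0, -61.9]
contact_force: [0.1, 0.3, -1.2]
width: 0.0872
grip_force: 0.0
time: 0.93
ee_pos: [0.3012, 0.6037, 0.226]
ee_rot: [180.0, -0.1, -86.2]
contact_force: [-0.7, -1.0, 0.1]
width: 0.0875
grip_force: 0.0
time: 1.35
ee_pos: [0.383, 0.4103, 0.2263]
ee_rot: [180.0, -0.0, -85.8]
contact_force: [0.8, 0.8, -0.0]
width: 0.0875
grip_force: 0.0
time: 1.77
ee_pos: [0.4645, 0.2185, 0.2267]
ee_rot: [-180.0, 0.0, -85.8]
contact_force: [0.3, 0.3, -0.3]
width: 0.0879
grip_force: 0.0
time: 2.1
ee_pos: [0.4973, 0.1415, 0.2264]
ee_rot: [180.0, -0.0, -86.1]
contact_force: [-0.7, -0.1, -0.4]
width: 0.0876
grip_force: 0.0
[0.50249642 0.06627048 0.38504155] [ 1.63801579e+02 -4.50357872e-02 -1.76102395e+02]
tcp [0.497  0.1428 0.2264] rot [179.99   0.   -86.05] delta [0.4017 0.0448 0.0008] rows 9.632929548964919 spin -0.05
```

View pics/w1.png

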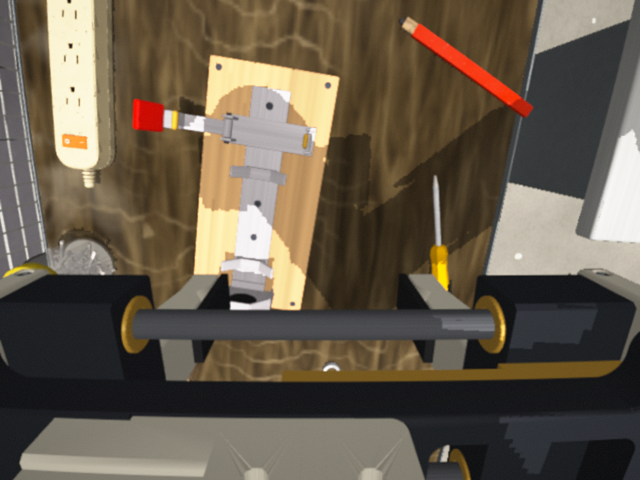

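The wrist view shows the bracket: board corners at (211,56) and (338,76), band base at about (265,130), cradles at about (257,175) and (245,268), and the red tab at (148,115).

```bash
python3 - <<'E'
from h import *
f=np.load('pics/w1.npz'); c={k:f[k] for k in('mtx','dist','xyz','attitude')}; im,d=f['im'],f['d']
P=cloud(c,d); hsv=cv2.cvtColor(im,cv2.COLOR_RGB2HSV)
q=onz(c,[[210,56],[338,77],[302,310],[195,272]],.012); print('corners',ibk(q).round(4).tolist())
Q=ibk(P.reshape(-1,3)).reshape(480,640,3)
v,u=np.mgrid[0:480,0:640]
roi=(u>190)&(u<330)&(v>50)&(v<312)&(d>0)&(abs(Q[...,0])<.07)
hist=[]
for y in np.arange(-.14,.14,.004):
    m=roi&(abs(Q[...,1]-y)<.002)
    if m.sum()>5:
        k=Q[m]; hi=k[k[:,2]>.03]; hist.append((round(y,3),round(k[:,2].max(),3),len(hi),*( (hi[:,0].min().round(3),hi[:,0].max().round(3)) if len(hi) else ())))
print(*hist,sep='\n')
m=(u>125)&(u<172)&(v>90)&(v<140)&((hsv[...,0]<8)|(hsv[...,0]>172))&(hsv[...,1]>150)&(d>0)
k=Q[m]; print('tab',k.mean(0),k.min(0),k.max(0))
E
```

```text
corners [[0.0677, -0.1352, 0.012], [-0.0653, -0.1361, 0.012], [-0.0694, 0.1347, 0.012], [0.0666, 0.1052, 0.012]]
(np.float64(-0.14), np.float64(0.004), 0)
(np.float64(-0.136), np.float64(0.015), 0)
(np.float64(-0.132), np.float64(0.015), 0)
(np.float64(-0.128), np.float64(0.015), 0)
(np.float64(-0.124), np.float64(0.015), 0)
(np.float64(-0.12), np.float64(0.015), 0)
(np.float64(-0.116), np.float64(0.015), 0)
(np.float64(-0.112), np.float64(0.018), 0)
(np.float64(-0.108), np.float64(0.017), 0)
(np.float64(-0.104), np.float64(0.018), 0)
(np.float64(-0.1), np.float64(0.018), 0)
(np.float64(-0.096), np.float64(0.018), 0)
(np.float64(-0.092), np.float64(0.018), 0)
(np.float64(-0.088), np.float64(0.018), 0)
(np.float64(-0.084), np.float64(0.036), 1, np.float64(0.036), np.float64(0.036))
(np.float64(-0.08), np.float64(0.043), 36, np.float64(0.032), np.float64(0.042))
(np.float64(-0.076), np.float64(0.051), 56, np.float64(-0.043), np.float64(0.069))
(np.float64(-0.072), np.float64(0.051), 202, np.float64(-0.046), np.float64(0.069))
(np.float64(-0.068), np.float64(0.052), 199, np.float64(-0.0
[... 2547 characters left out ...]
181, np.float64(-0.032), np.float64(0.008))
(np.float64(0.104), np.float64(0.082), 125, np.float64(-0.032), np.float64(0.007))
(np.float64(0.108), np.float64(0.082), 37, np.float64(-0.032), np.float64(0.007))
(np.float64(0.112), np.float64(0.061), 314, np.float64(-0.032), np.float64(0.018))
(np.float64(0.116), np.float64(0.056), 5, np.float64(-0.032), np.float64(-0.032))
(np.float64(0.12), np.float64(0.014), 0)
(np.float64(0.124), np.float64(0.014), 0)
(np.float64(0.128), np.float64(0.014), 0)
(np.float64(0.132), np.float64(0.014), 0)
(np.float64(0.136), np.float64(0.013), 0)
tab [ 0.08176298 -0.06747573  0.11190363] [ 0.07197202 -0.08334005 -0.00155604] [ 0.1529822  -0.04999848  0.12776261]
```

```bash
sed -i 's/^B0=.*/B0=np.array([0.5600,0.1393]); BY=-5.4/' h.py
python3 -m jog '{"delta_pos":[[0.0402,0.0045,0],[0.0402,0.0045,0],[0.0402,0.0045,0],[0.0402,0.0045,0],[0.0402,0.0045,0]],"spin":[0,0,0,0,0],"hand":[1,1,1,1,1]}'>/dev/null
python3 -m jog '{"delta_pos":[[0.0402,0.0045,0],[0.0402,0.0045,0],[0.0402,0.0045,0],[0.0402,0.0045,0],[0.0402,0.0045,0]],"spin":[0,0,0,0,0],"hand":[1,1,1,1,1]}'>/dev/null
python3 -m jog '{"delta_pos":[[0,0,0],[0,0,0.04],[0,0,0.04],[0,0,0]],"spin":[0,0,0,0],"hand":[1,1,1,1]}'
python3 - <<'E'
from h import *
c,im,d=cap('wrist','w2.png'); cs,i2,d2=cap('scene','s2.png'); go([.48,-.2611,.027],-86)
cv2.imwrite('pics/w2c.png',np.hstack([im[:,:,::-1][::1,:],i2[:,:,::-1]])[::1,::1]); cv2.imwrite('pics/w2c.png',cv2.resize(cv2.imread('pics/w2c.png'),(800,300)))
E
```

```text
time: 3.32
ee_pos: [0.4759, -0.2579, 0.1397]
ee_rot: [179.4, 0.3, -86.0]
contact_force: [-2.1, 1.3, -0.7]
width: 0.0875
grip_force: 0.0
tcp [ 0.4798 -0.2594  0.1463] rot [ 1.7981e+02  1.0000e-02 -8.5850e+01] delta [ 0.0017 -0.0004  0.1193] rows 2.860690807315318 spin 0.15
```

View pics/w2c.png

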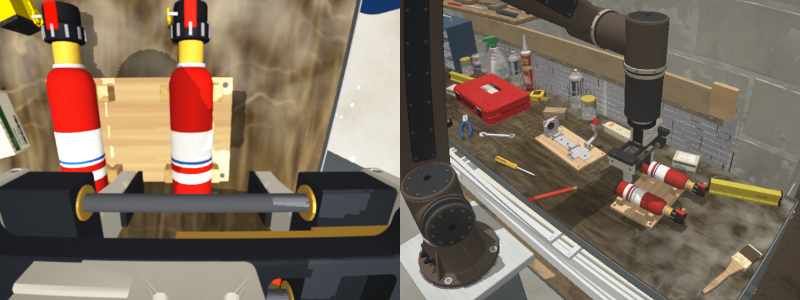

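In the wrist half of the picture, the near bottle at (190,110) lies midway between the fingers at 120 and 260, so I can descend.

```bash
python3 -m jog '{"delta_pos":[[0.0015,0,0.035],[0,0,0.035],[0,0,0.03],[0,0,0.019],[0,0,0]],"spin":[0,0,0,0,0],"hand":[1,1,1,1,1]}' 40
python3 -m jog '{"delta_pos":[[0,0,0],[0,0,0],[0,0,0],[0,0,0],[0,0,0]],"spin":[0,0,0,0,0],"hand":[0.4,0.4,0.4,0.4,0.4]}' 40
python3 -m jog '{"delta_pos":[[0,0,0],[0,0,0],[0,0,0],[0,0,0],[0,0,0]],"spin":[0,0,0,0,0],"hand":[0.4,0.4,0.4,0.4,0.4]}' 40
```

```text
time: 3.83
ee_pos: [0.48, -0.2609, 0.0264]
ee_rot: [179.8, 0.0, -85.9]
contact_force: [-0.6, 0.5, 0.3]
width: 0.0875
grip_force: 0.0
time: 4.25
ee_pos: [0.4809, -0.262, 0.029]
ee_rot: [-179.9, -0.0, -86.0]
contact_force: [0.4, 0.3, 1.3]
width: 0.0597
grip_force: 0.0
time: 4.67
ee_pos: [0.4806, -0.262, 0.0284]
ee_rot: [-179.9, -0.0, -86.0]
contact_force: [-0.4, 2.1, 6.2]
width: 0.0512
grip_force: 40.0
```

Gripped at 51 mm. Next: lift slowly and weigh.

```bash
python3 -m jog '{"delta_pos":[[0,0,-0.01],[0,0,-0.02],[0,0,-0.03],[0,0,-0.03],[0,0,-0.01]],"spin":[0,0,0,0,0],"hand":[0.4,0.4,0.4,0.4,0.4]}' >/dev/null
for i in 1 2 3 4 5 6 7 8; do python3 -m jog '{"delta_pos":[[0,0,0],[0,0,0]],"spin":[0,0],"hand":[0.4,0.4]}' | grep -E "contact|ee_pos|width" | tr '\n' ' '; echo; done
python3 -c "
from h import *
c,im,d=cap('scene','s3.png')"
```

```text
ee_pos: [0.4791, -0.2614, 0.1266] contact_force: [-0.1, -0.2, -7.9] width: 0.0512 
ee_pos: [0.4785, -0.2614, 0.1253] contact_force: [-0.1, 0.4, -7.8] width: 0.0515 
ee_pos: [0.4794, -0.2617, 0.1263] contact_force: [-0.9, -0.5, -6.7] width: 0.051 
ee_pos: [0.4799, -0.2618, 0.1271] contact_force: [0.4, -0.7, -7.5] width: 0.0512 
ee_pos: [0.48, -0.2619, 0.1275] contact_force: [-0.1, 0.0, -6.5] width: 0.0513 
ee_pos: [0.48, -0.2619, 0.1276] contact_force: [0.5, -0.8, -7.2] width: 0.0514 
ee_pos: [0.48, -0.2619, 0.1276] contact_force: [0.3, 0.7, -6.7] width: 0.0507 
ee_pos: [0.48, -0.2619, 0.1276] contact_force: [0.6, 0.2, -7.3] width: 0.0516
```

View pics/s3.png

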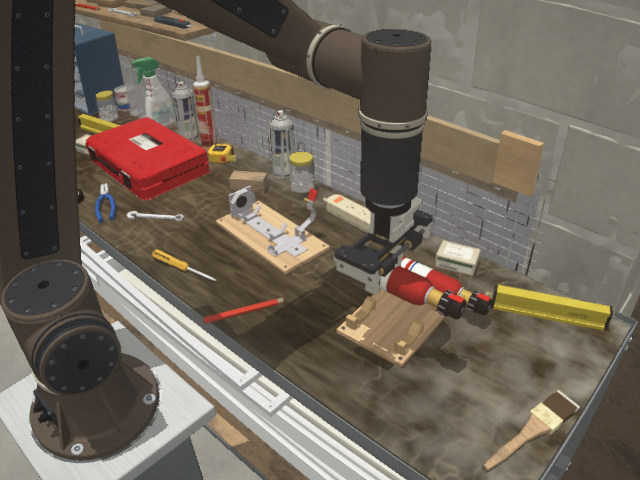

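The near bottle hangs level and clear of the rack and weighs about 7.1 N. I put it back and weigh the other as asked.

```bash
python3 -m jog '{"delta_pos":[[0,0,0.03],[0,0,0.03],[0,0,0.02],[0,0,0.01],[0,0,0.007]],"spin":[0,0,0,0,0],"hand":[0.4,0.4,0.4,0.4,0.4]}' |grep -E "ee_pos|contact"
python3 -m jog '{"delta_pos":[[0,0,0.003],[0,0,0],[0,0,0]],"spin":[0,0,0],"hand":[0.4,0.4,0.4]}'  |grep -E "ee_pos|contact"
python3 -m jog '{"delta_pos":[[0,0,0],[0,0,0],[0,0,0],[0,0,0],[0,0,0]],"spin":[0,0,0,0,0],"hand":[0.7,1,1,1,1]}' 
python3 -m jog '{"delta_pos":[[0,0,-0.02],[0,0,-0.04],[0,0,-0.04],[0,0,-0.02],[0,0,0]],"spin":[0,0,0,0,0],"hand":[1,1,1,1,1]}' |grep -E "ee_pos|width"
python3 -c "
from h import *
go([.6177,-.251,.14],-86)"
```

```text
ee_pos: [0.4796, -0.2619, 0.0294]
contact_force: [-0.9, 1.4, -4.4]
ee_pos: [0.4808, -0.2621, 0.0287]
contact_force: [-0.3, -0.2, -5.9]
time: 7.55
ee_pos: [0.4806, -0.262, 0.0281]
ee_rot: [-179.9, -0.0, -86.0]
contact_force: [0.4, -0.4, -0.7]
width: 0.0789
grip_force: 0.0
ee_pos: [0.4832, -0.2629, 0.1534]
width: 0.0874
tcp [ 0.4832 -0.2629  0.1534] rot [-179.49   -0.2   -85.96] delta [-0.0024 -0.1349  0.0146] rows 3.2345041947735305 spin 0.04
```

```bash
python3 -m jog '{"delta_pos":[[-0.0014,-0.0344,0],[0,-0.0344,0],[0,-0.0344,0],[0,-0.0344,0],[0,0,0]],"spin":[0,0,0,0,0],"hand":[1,1,1,1,1]}' |grep -E "ee_pos|width"
python3 -m jog '{"delta_pos":[[0,0,0.03],[0,0,0.03],[0,0,0.03],[0,0,0.02],[0,0,0.01]],"spin":[0,0,0,0,0],"hand":[1,1,1,1,1]}' |grep -E "ee_pos|contact"
python3 -m jog '{"delta_pos":[[0,0,0],[0,0,0]],"spin":[0,0],"hand":[1,1]}' |grep -E "ee_pos|contact"
python3 -m jog '{"delta_pos":[[0,0,0],[0,0,0],[0,0,0],[0,0,0],[0,0,0]],"spin":[0,0,0,0,0],"hand":[0.4,0.4,0.4,0.4,0.4]}' 40 >/dev/null
python3 -m jog '{"delta_pos":[[0,0,0],[0,0,0],[0,0,0],[0,0,0],[0,0,0]],"spin":[0,0,0,0,0],"hand":[0.4,0.4,0.4,0.4,0.4]}' 40
```

```text
ee_pos: [0.6222, -0.2505, 0.1462]
width: 0.0876
ee_pos: [0.6151, -0.2505, 0.0239]
contact_force: [0.2, 0.8, 0.2]
ee_pos: [0.6174, -0.2511, 0.0278]
contact_force: [-0.1, -0.3, 0.2]
time: 9.8
ee_pos: [0.6199, -0.2509, 0.0288]
ee_rot: [-179.7, -0.1, -86.0]
contact_force: [5.4, 0.4, 1.4]
width: 0.0515
grip_force: 40.0
```

```bash
python3 -m jog '{"delta_pos":[[0,0,-0.01],[0,0,-0.02],[0,0,-0.03],[0,0,-0.03],[0,0,-0.01]],"spin":[0,0,0,0,0],"hand":[0.4,0.4,0.4,0.4,0.4]}' >/dev/null
for i in 1 2 3 4 5 6 7 8; do python3 -m jog '{"delta_pos":[[0,0,0],[0,0,0]],"spin":[0,0],"hand":[0.4,0.4]}' | grep -E "contact|ee_pos|width" | tr '\n' ' '; echo; done
```

```text
ee_pos: [0.6165, -0.2506, 0.1272] contact_force: [-0.7, 0.2, -3.6] width: 0.0511 
ee_pos: [0.6158, -0.2507, 0.1253] contact_force: [-0.8, -0.0, -2.8] width: 0.0511 
ee_pos: [0.6166, -0.2508, 0.1262] contact_force: [-0.4, -0.0, -2.6] width: 0.0512 
ee_pos: [0.6171, -0.2509, 0.1271] contact_force: [0.6, -0.3, -2.8] width: 0.0509 
ee_pos: [0.6172, -0.2509, 0.1275] contact_force: [0.2, -0.2, -3.5] width: 0.0512 
ee_pos: [0.6172, -0.2509, 0.1276] contact_force: [0.1, -0.0, -3.4] width: 0.0513 
ee_pos: [0.6172, -0.2509, 0.1277] contact_force: [-0.5, -0.7, -2.9] width: 0.0515 
ee_pos: [0.6172, -0.2509, 0.1276] contact_force: [0.3, 0.4, -2.1] width: 0.0513
```

The far bottle weighs about 3 N, so the near one is the heavier. I put the far one back, allowing for a 2.5 mm x offset, and fetch the near one again.

```bash
python3 -m jog '{"delta_pos":[[0,-0.0025,0.03],[0,0,0.03],[0,0,0.02],[0,0,0.01],[0,0,0.007]],"spin":[0,0,0,0,0],"hand":[0.4,0.4,0.4,0.4,0.4]}' |grep -E "ee_pos|contact"
python3 -m jog '{"delta_pos":[[0,0,0.003],[0,0,0],[0,0,0]],"spin":[0,0,0],"hand":[0.4,0.4,0.4]}'  |grep -E "ee_pos|contact"
python3 -m jog '{"delta_pos":[[0,0,0],[0,0,0],[0,0,0],[0,0,0],[0,0,0]],"spin":[0,0,0,0,0],"hand":[0.7,1,1,1,1]}' 
python3 -m jog '{"delta_pos":[[0,0,-0.02],[0,0,-0.04],[0,0,-0.04],[0,0,-0.02],[0,0,0]],"spin":[0,0,0,0,0],"hand":[1,1,1,1,1]}' |grep -E "ee_pos|width"
python3 -m jog '{"delta_pos":[[0.0014,0.035,0],[0,0.035,0],[0,0.035,0],[0,0.035,0],[0,0,0]],"spin":[0,0,0,0,0],"hand":[1,1,1,1,1]}' |grep -E "ee_pos|width"
python3 -m jog '{"delta_pos":[[0,0,0],[0,0,0]],"spin":[0,0],"hand":[1,1]}' |grep -E "ee_pos|contact"
python3 -c "
from h import *
go([.4806,-.262,.0276],-86)
c,im,d=cap('top'); P=cloud(c,d)
v,u=np.mgrid[0:480,0:640]
m=(u>350)&(u<470)&(v>185)&(v<232)&(P[...,2]>.055)&(P[...,2]<.09); print(P[m].max(0),P[m].min(0))"
```

```text
ee_pos: [0.6192, -0.2507, 0.0292]
contact_force: [0.3, 2.2, 10.3]
ee_pos: [0.6205, -0.2509, 0.0289]
contact_force: [-0.2, 0.1, -2.9]
time: 12.63
ee_pos: [0.62, -0.2508, 0.0279]
ee_rot: [-180.0, -0.0, -86.0]
contact_force: [0.9, 0.1, -0.1]
width: 0.079
grip_force: 0.0
ee_pos: [0.6229, -0.2517, 0.1544]
width: 0.0878
ee_pos: [0.474, -0.2616, 0.1475]
width: 0.0876
ee_pos: [0.4806, -0.2621, 0.1482]
contact_force: [1.4, 0.9, -0.0]
tcp [ 0.4806 -0.2621  0.1482] rot [-1.7992e+02 -3.0000e-02 -8.6020e+01] delta [-1.000e-04  2.000e-04  1.206e-01] rows 2.891886057540476 spin -0.02Traceback (most recent call last):
  File "<string>", line 6, in <module>
    m=(u>350)&(u<470)&(v>185)&(v<232)&(P[...,2]>.055)&(P[...,2]<.09); print(P[m].max(0),P[m].min(0))
                                                                            ~~~~~~~~^^^
    return umr_maximum(a, axis, None, out, keepdims, initial, where)
ValueError: zero-size array to reduction operation maximum which has no identity
```

```bash
python3 -m jog '{"delta_pos":[[0,0,0.03],[0,0,0.03],[0,0,0.03],[0,0,0.02],[0,0,0.01]],"spin":[0,0,0,0,0],"hand":[1,1,1,1,1]}' |grep -E "ee_pos|contact"
python3 -m jog '{"delta_pos":[[0,0,0],[0,0,0]],"spin":[0,0],"hand":[1,1]}' |grep -E "ee_pos|contact"
python3 -m jog '{"delta_pos":[[0,0,0],[0,0,0],[0,0,0],[0,0,0],[0,0,0]],"spin":[0,0,0,0,0],"hand":[0.4,0.4,0.4,0.4,0.4]}' 40 >/dev/null
python3 -m jog '{"delta_pos":[[0,0,0],[0,0,0],[0,0,0],[0,0,0],[0,0,0]],"spin":[0,0,0,0,0],"hand":[0.4,0.4,0.4,0.4,0.4]}' 40
python3 -m jog '{"delta_pos":[[0,0,-0.01],[0,0,-0.03],[0,0,-0.035],[0,0,-0.035],[0,0,-0.035]],"spin":[0,0,0,0,0],"hand":[0.4,0.4,0.4,0.4,0.4]}' >/dev/null
python3 -m jog '{"delta_pos":[[0,0,-0.025],[0,0,-0.01],[0,0,0],[0,0,0],[0,0,0]],"spin":[0,4.7,4.7,0,0],"hand":[0.4,0.4,0.4,0.4,0.4]}'
python3 -c "
from h import *
t=bk(0,.006,.2);print(t);go(t,-95.4)
c,im,d=cap('top','t4.png'); P=cloud(c,d)"
```

```text
ee_pos: [0.4793, -0.2614, 0.0243]
contact_force: [-0.6, -0.2, -0.6]
ee_pos: [0.4808, -0.2619, 0.0275]
contact_force: [0.4, 0.3, 0.5]
time: 15.1
ee_pos: [0.4806, -0.2619, 0.028]
ee_rot: [-180.0, -0.0, -86.0]
contact_force: [0.9, 1.8, 5.6]
width: 0.0512
grip_force: 40.0
time: 15.93
ee_pos: [0.4787, -0.2613, 0.2065]
ee_rot: [179.8, 0.1, -95.3]
contact_force: [-0.3, -1.1, -7.0]
width: 0.0512
grip_force: 40.0
[0.56056465 0.14527337 0.2       ]
tcp [ 0.4787 -0.2613  0.2065] rot [ 1.7984e+02  6.0000e-02 -9.5310e+01] delta [-0.4124 -0.0439  0.0068] rows 9.890675086184647 spin 0.09
```

```bash
python3 -m jog '{"delta_pos":[[-0.02,-0.002,0],[-0.036,-0.0038,0],[-0.036,-0.0038,0],[-0.036,-0.0038,0],[-0.036,-0.0038,0]],"spin":[0,0,0,0,0],"hand":[0.4,0.4,0.4,0.4,0.4]}' >/dev/null
python3 -m jog '{"delta_pos":[[-0.036,-0.0038,0],[-0.036,-0.0038,0],[-0.036,-0.0038,0],[-0.036,-0.0038,0],[-0.036,-0.0038,0]],"spin":[0,0,0,0,0],"hand":[0.4,0.4,0.4,0.4,0.4]}' >/dev/null
python3 -m jog '{"delta_pos":[[-0.036,-0.0038,0],[-0.032,-0.0038,0],[0,0,0],[0,0,0],[0,0,0]],"spin":[0,0,0,0,0],"hand":[0.4,0.4,0.4,0.4,0.4]}'
python3 - <<'E'
from h import *
go(bk(0,.006,.2),-95.4)
c,im,d=cap('top','t5.png');cs,i2,d2=cap('scene','s5.png');cw,i3,d3=cap('wrist','w5.png')
cv2.imwrite('pics/c5.png',np.hstack([cv2.resize(i,(400,300))[:,:,::-1] for i in (i2,i3)]))
P=ibk(cloud(cs,d2).reshape(-1,3)); h=cv2.cvtColor(i2,cv2.COLOR_RGB2HSV).reshape(-1,3)
m=(abs(P[:,0])<.05)&(abs(P[:,1])<.25)&(P[:,2]>.13)&(P[:,2]<.26)&((h[:,0]<8)|(h[:,0]>172))&(h[:,1]>150)
print(m.sum(),np.percentile(P[m],[0,1,50,99,100],axis=0).round(4))
E
```

```text
time: 17.23
ee_pos: [0.5617, 0.144, 0.2061]
ee_rot: [179.8, -0.1, -95.3]
contact_force: [-0.9, -0.1, -7.1]
width: 0.051
grip_force: 40.0
tcp [0.5617 0.144  0.2061] rot [ 1.7984e+02 -1.0000e-01 -9.5290e+01] delta [-0.0011  0.0012  0.0061] rows 0.14672632592637688 spin 0.11
637 [[-0.025  -0.151   0.211 ]
 [-0.024  -0.1481  0.2135]
 [-0.0137 -0.063   0.2428]
 [ 0.0126  0.0223  0.253 ]
 [ 0.0174  0.0606  0.2539]]
```

View pics/c5.png

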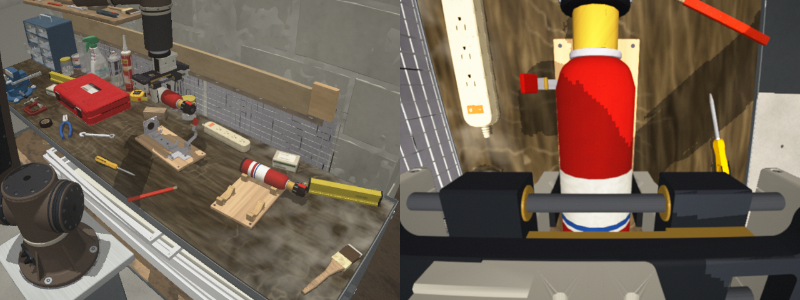

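The scene half shows the far bottle lying in the rack at about (262,173). The wrist half shows the held bottle level and lined up over the bracket. I lower it in stages.

```bash
python3 -m jog '{"delta_pos":[[-0.001,0.001,0.03],[0,0,0.04],[0,0,0.04],[0,0,0.03],[0,0,0.008]],"spin":[0,0,0,0,0],"hand":[0.4,0.4,0.4,0.4,0.4]}'>/dev/null
python3 -m jog '{"delta_pos":[[0,0,0.005],[0,0,0],[0,0,0],[0,0,0]],"spin":[0,0,0,0],"hand":[0.4,0.4,0.4,0.4]}'
python3 - <<'E'
from h import *
go(bk(0,.006,.033),-95.4)
E
```

```text
time: 18.13
ee_pos: [0.5633, 0.146, 0.0569]
ee_rot: [-179.8, 0.1, -95.4]
contact_force: [0.4, 0.7, -7.3]
width: 0.0512
grip_force: 40.0
tcp [0.5633 0.146  0.0569] rot [-1.7981e+02  1.2000e-01 -9.5400e+01] delta [0.001  0.0027 0.0239] rows 0.572293503404631 spin -0.0
```

```bash
python3 -m jog '{"delta_pos":[[0,0,0],[0,0,0],[0,0,0]],"spin":[0,0,0],"hand":[0.4,0.4,0.4]}' >/dev/null
python3 -c "
from h import *
go(bk(0,.006,.033),-95.4)"
```

```text
tcp [0.5621 0.1455 0.0555] rot [-1.7993e+02  5.0000e-02 -9.5410e+01] delta [0.0004 0.0015 0.0225] rows 0.5396850217961473 spin -0.01
```

```bash
python3 -m jog '{"delta_pos":[[0,0.0015,0.006],[0,0,0.006],[0,0,0.004],[0,0,0],[0,0,0]],"spin":[0,0,0,0,0],"hand":[0.4,0.4,0.4,0.4,0.4]}' | grep -E "ee_pos|cont"
python3 -m jog '{"delta_pos":[[0,0,0.003],[0,0,0],[0,0,0]],"spin":[0,0,0],"hand":[0.4,0.4,0.4]}' | grep -E "ee_pos|cont"
python3 -m jog '{"delta_pos":[[0,0,0.003],[0,0,0],[0,0,0]],"spin":[0,0,0],"hand":[0.4,0.4,0.4]}' | grep -E "ee_pos|cont"
python3 -m jog '{"delta_pos":[[0,0,0.002],[0,0,0],[0,0,0]],"spin":[0,0,0],"hand":[0.4,0.4,0.4]}' | grep -E "ee_pos|cont"
python3 -c "
from h import *
go(bk(0,.006,.030),-95.4)"
```

```text
ee_pos: [0.5599, 0.1452, 0.0379]
contact_force: [-0.6, 0.9, -7.2]
ee_pos: [0.5602, 0.1453, 0.0354]
contact_force: [-0.5, 0.6, -7.7]
ee_pos: [0.5601, 0.1453, 0.0324]
contact_force: [0.7, -0.6, -6.7]
ee_pos: [0.5606, 0.1455, 0.0307]
contact_force: [1.1, 0.8, -6.1]
tcp [0.5606 0.1455 0.0307] rot [-1.7996e+02  2.0000e-02 -9.5410e+01] delta [ 0.0003 -0.      0.0007] rows 0.016589172297486753 spin -0.01
```

```bash
python3 -m jog '{"delta_pos":[[0,0,0.001],[0,0,0],[0,0,0]],"spin":[0,0,0],"hand":[0.4,0.4,0.4]}' | grep -E "ee_pos|cont"
python3 -m jog '{"delta_pos":[[0,0,0.001],[0,0,0],[0,0,0]],"spin":[0,0,0],"hand":[0.4,0.4,0.4]}' | grep -E "ee_pos|cont"
python3 -m jog '{"delta_pos":[[0,0,-0.0015],[-0.002,0,0],[-0.002,0,0],[-0.002,0,0],[0,0,0]],"spin":[0,0,0,0,0],"hand":[0.4,0.4,0.4,0.4,0.4]}' | grep -E "ee_pos|cont"
python3 -m jog '{"delta_pos":[[-0.002,0,0],[-0.002,0,0],[-0.002,0,0],[0,0,0],[0,0,0]],"spin":[0,0,0,0,0],"hand":[0.4,0.4,0.4,0.4,0.4]}' | grep -E "ee_pos|cont"
```

```text
ee_pos: [0.561, 0.1456, 0.0302]
contact_force: [2.2, -1.4, -1.8]
ee_pos: [0.5612, 0.1457, 0.03]
contact_force: [-0.1, -2.1, 7.0]
ee_pos: [0.5614, 0.1512, 0.0302]
contact_force: [4.2, -3.0, -2.0]
ee_pos: [0.562, 0.1572, 0.0302]
contact_force: [3.6, -3.1, -2.3]
```

```bash
python3 -m jog '{"delta_pos":[[0,-0.0008,-0.0007],[-0.002,0,0],[-0.002,0,0],[0,0,0],[0,0,0]],"spin":[0,0,0,0,0],"hand":[0.4,0.4,0.4,0.4,0.4]}' | grep -E "ee_pos|cont"
python3 -m jog '{"delta_pos":[[-0.002,0,0],[-0.002,0,0],[0,0,0],[0,0,0]],"spin":[0,0,0,0],"hand":[0.4,0.4,0.4,0.4]}' | grep -E "ee_pos|cont"
python3 -m jog '{"delta_pos":[[-0.001,0,0],[-0.001,0,0],[0,0,0],[0,0,0]],"spin":[0,0,0,0],"hand":[0.4,0.4,0.4,0.4]}' | grep -E "ee_pos|cont"
```

```text
ee_pos: [0.5623, 0.1615, 0.0305]
contact_force: [1.1, 0.1, -5.9]
ee_pos: [0.5627, 0.1656, 0.0306]
contact_force: [-0.1, 0.2, -6.2]
ee_pos: [0.5628, 0.1672, 0.0306]
contact_force: [0.6, -0.2, -7.7]
```

```bash
python3 -m jog '{"delta_pos":[[-0.001,0,0],[0,0,0],[0,0,0]],"spin":[0,0,0],"hand":[0.4,0.4,0.4]}' | grep -E "ee_pos|cont"
python3 -m jog '{"delta_pos":[[-0.001,0,0],[0,0,0],[0,0,0]],"spin":[0,0,0],"hand":[0.4,0.4,0.4]}' | grep -E "ee_pos|cont"
python3 -m jog '{"delta_pos":[[-0.001,0,0],[0,0,0],[0,0,0]],"spin":[0,0,0],"hand":[0.4,0.4,0.4]}' | grep -E "ee_pos|cont"
```

```text
ee_pos: [0.5631, 0.1682, 0.0307]
contact_force: [-0.1, 0.7, -7.4]
ee_pos: [0.5633, 0.1693, 0.0308]
contact_force: [-0.3, 0.3, -7.1]
ee_pos: [0.5631, 0.1695, 0.0307]
contact_force: [1.2, -5.5, -6.8]
```

```bash
python3 -m jog '{"delta_pos":[[-0.0005,0,0],[0,0,0],[0,0,0]],"spin":[0,0,0],"hand":[0.4,0.4,0.4]}' | grep -E "ee_pos|cont"
python3 -m jog '{"delta_pos":[[0,0,0.0006],[0,0,0.0004],[0,0,0],[0,0,0]],"spin":[0,0,0,0],"hand":[0.4,0.4,0.4,0.4]}' | grep -E "ee_pos|cont"
python3 -m jog '{"delta_pos":[[0,0,0],[0,0,0],[0,0,0],[0,0,0],[0,0,0]],"spin":[0,0,0,0,0],"hand":[0.6,0.8,1,1,1]}' | grep -E "ee_pos|cont|width"
python3 -m jog '{"delta_pos":[[0,0,-0.01],[0,0,-0.03],[0,0,-0.04],[0,0,-0.04],[0,0,-0.03]],"spin":[0,0,0,0,0],"hand":[1,1,1,1,1]}' | grep -E "ee_pos|cont|width"
python3 -m jog '{"delta_pos":[[-0.0,0,-0.03],[0,0,0],[0,0,0]],"spin":[0,0,0],"hand":[1,1,1]}' | grep -E "ee_pos|cont|width"
python3 - <<'E'
from h import *
go(bk(.1,-.076,.2),-5.4)
cs,i2,d2=cap('scene');cw,i3,d3=cap('wrist')
np.savez('pics/w6.npz',im=i3,d=d3,**cw)
cv2.imwrite('pics/c6.png',np.hstack([cv2.resize(i,(400,300))[:,:,::-1] for i in (i2,i3)]))
P=ibk(cloud(cw,d3).reshape(-1,3)).reshape(480,640,3)
h=cv2.cvtColor(i3,cv2.COLOR_RGB2HSV); red=((h[...,0]<8)|(h[...,0]>172))&(h[...,1]>150)&(d3>0)
m=red&(P[...,0]>.06)&(P[...,0]<.12)&(P[...,2]>.08)&(P[...,1]<-.04)&(P[...,1]>-.12); print('tab',m.sum(),np.percentile(P[m],[2,50,98],axis=0).round(4))
m=(abs(P[...,0])<.02)&(P[...,1]<-.02)&(P[...,1]>-.16)&(P[...,2]<.09)
for y in np.arange(-.15,-.03,.005):
    k=P[m&(abs(P[...,1]-y)<.0025)&(abs(P[...,0])<.01)]; print(round(y,3), k[:,2].max().round(3) if len(k) else None,end='; ')
E
```

```text
ee_pos: [0.5631, 0.1696, 0.0307]
contact_force: [1.9, -7.6, -5.5]
ee_pos: [0.5632, 0.1695, 0.0302]
contact_force: [-1.7, -7.5, -1.3]
ee_pos: [0.5639, 0.1713, 0.0302]
contact_force: [-0.4, 0.2, 0.1]
width: 0.0737
ee_pos: [0.5642, 0.171, 0.1842]
contact_force: [0.6, 0.5, 0.5]
width: 0.0875
ee_pos: [0.5644, 0.1714, 0.2129]
contact_force: [-0.4, -0.3, -0.8]
width: 0.0878
tcp [0.5644 0.1714 0.2129] rot [-179.76    0.19  -95.4 ] delta [ 0.1084 -0.0986  0.013 ] rows 2.5992700732584075 spin -90.0
tab 917 [[ 0.0723 -0.0861  0.1054]
 [ 0.0784 -0.0758  0.1195]
 [ 0.0857 -0.0653  0.127 ]]
-0.15 0.002; -0.145 0.014; -0.14 0.014; -0.135 None; -0.13 0.055; -0.125 0.072; -0.12 0.072; -0.115 0.072; -0.11 0.072; -0.105 0.072; -0.1 0.071; -0.095 0.072; -0.09 0.07; -0.085 0.064; -0.08 0.063; -0.075 0.063; -0.07 0.064; -0.065 0.067; -0.06 0.07; -0.055 0.073; -0.05 0.074; -0.045 0.076; -0.04 0.076; -0.035 0.076;
```

View pics/c6.png

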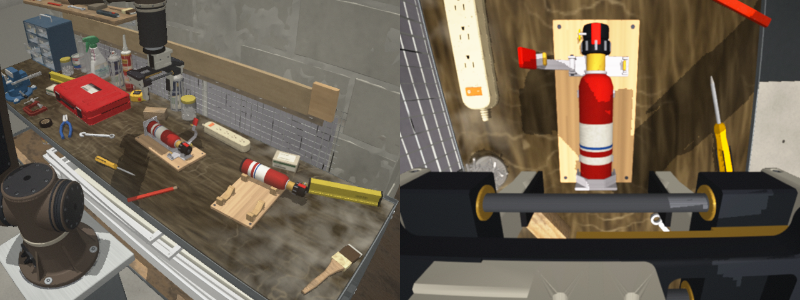

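The bottle is home, with the neck measured at bracket y = −63 to −90. The tab is open at bracket (78,−76,117) mm, an angle of about 1.92 rad. Next I turn the gripper, shut it and go behind the tab.

```bash
python3 -m jog '{"delta_pos":[[0,0,0],[0,0,0],[0,0,0],[0,0,0],[0,0,0]],"spin":[7,7,7,7,7],"hand":[0,0,0,0,0]}' >/dev/null
python3 -m jog '{"delta_pos":[[0,0,0],[0,0,0],[0,0,0],[0,0,0],[0,0,0]],"spin":[7,7,7,7,7],"hand":[0,0,0,0,0]}' >/dev/null
python3 -m jog '{"delta_pos":[[0,0,0],[0,0,0],[0,0,0],[0,0,0],[0,0,0]],"spin":[7,7,6,0,0],"hand":[0,0,0,0,0]}'
python3 -c "
from h import *
print(telemetry.state()['qpos'].round(1));go(bk(.112,-.076,.2),174.6)"
```

```text
time: 25.73
ee_pos: [0.5629, 0.1704, 0.2086]
ee_rot: [-179.9, -0.1, 174.8]
contact_force: [-0.5, 0.4, 0.3]
width: 0.0004
grip_force: 0.0
[  35.9   13.2  -12.    -0.   -64.9 -131.1]
tcp [0.5629 0.1704 0.2086] rot [-1.7993e+02 -1.0000e-01  1.7478e+02] delta [-0.1117 -0.1076  0.0086] rows 2.678528330119309 spin 0.18
```

```bash
python3 -m jog '{"delta_pos":[[-0.028,-0.027,0],[-0.028,-0.027,0],[-0.028,-0.027,0],[-0.028,-0.0267,0],[0,0,0]],"spin":[0,0,0,0,0],"hand":[0,0,0,0,0]}' |grep ee_pos
python3 -m jog '{"delta_pos":[[0,0,0.03],[0,0,0.03],[0,0,0.03],[0,0,0],[0,0,0]],"spin":[0,0,0,0,0],"hand":[0,0,0,0,0]}' 
python3 - <<'E'
from h import *
go(bk(.112,-.076,.108),174.6); print(ibk(telemetry.state()['ee_pos']))
cs,i2,d2=cap('scene','s7.png'); cv2.imwrite('pics/c7.png',cv2.resize(i2[100:340,120:440,::-1],(640,480)))
E
```

```text
ee_pos: [0.6675, 0.0481, 0.208]
time: 26.57
ee_pos: [0.6636, 0.0524, 0.1182]
ee_rot: [-179.9, -0.2, 174.7]
contact_force: [0.5, -0.4, 0.6]
width: 0.0005
grip_force: 0.0
tcp [0.6636 0.0524 0.1182] rot [-179.87   -0.23  174.72] delta [-0.0007  0.0008  0.0102] rows 0.24345697386760465 spin 0.12
[[ 0.11135326 -0.07674846  0.11815646]]
```

View pics/c7.png

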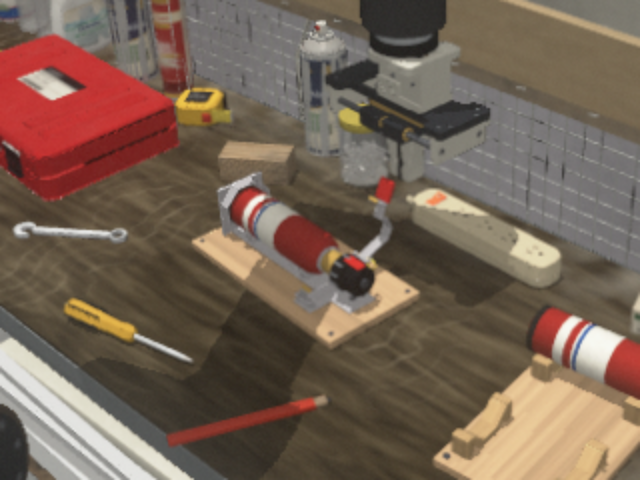

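The closed fingers stand behind the tab, which shows at about (385,188) in the crop. Now I swing the band along its arc in small steps.

```bash
python3 -m jog '{"delta_pos":[[0,0.001,0.006],[0.012,0,0],[0.012,0,0],[0.010,0,-0.002],[0.010,0,-0.002]],"spin":[0,0,0,0,0],"hand":[0,0,0,0,0]}' |grep -E "ee_pos|cont"
python3 -m jog '{"delta_pos":[[0.0095,0,-0.002],[0.012,0,-0.002],[0.012,0,-0.002],[0,0,0]],"spin":[0,0,0,0],"hand":[0,0,0,0]}' |grep -E "ee_pos|cont"
python3 -m jog '{"delta_pos":[[0.0128,0,0.0022],[0.0128,0,0.0033],[0.011,0,0.0065],[0.011,0,0.008],[0,0,0]],"spin":[0,0,0,0,0],"hand":[0,0,0,0,0]}' |grep -E "ee_pos|cont"
python3 - <<'E'
from h import *
print(ibk(telemetry.state()['ee_pos'])); go(bk(-.014,-.076,.102),174.6)
cs,i2,d2=cap('scene','s8.png'); cv2.imwrite('pics/c8.png',cv2.resize(i2[140:300,180:400,::-1],(660,480)))
E
```

```text
ee_pos: [0.6217, 0.0586, 0.1197]
contact_force: [1.5, 0.0, 0.8]
ee_pos: [0.5853, 0.0613, 0.1245]
contact_force: [-1.3, -0.4, -0.2]
ee_pos: [0.5376, 0.0653, 0.1027]
contact_force: [-0.7, 0.6, -0.4]
[[-0.0153489  -0.07574429  0.10266893]]
tcp [0.5376 0.0653 0.1027] rot [-1.7996e+02 -1.5000e-01  1.7458e+02] delta [-0.0014 -0.0003  0.0007] rows 0.03239231937943564 spin -0.02
```

View pics/c8.png

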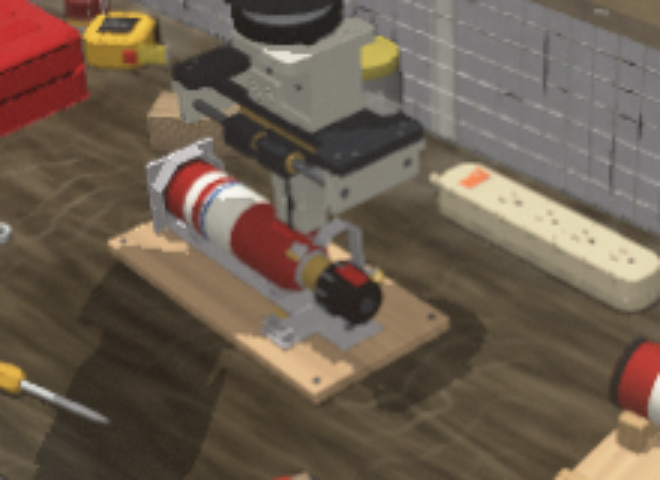

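The band is following (arch at about (345,240), just ahead of the fingers). I continue down the arc.

```bash
python3 -m jog '{"delta_pos":[[0.0095,0,0.009],[0.0095,0,0.0125],[0,0,0],[0,0,0]],"spin":[0,0,0,0],"hand":[0,0,0,0]}' |grep -E "ee_pos|cont"
python3 -m jog '{"delta_pos":[[0.005,0,0.006],[0.004,0,0.005],[0.002,0,0.003],[0,0,0],[0,0,0]],"spin":[0,0,0,0,0],"hand":[0,0,0,0,0]}' |grep -E "ee_pos|cont"
python3 -c "
from h import *
print(ibk(telemetry.state()['ee_pos'])); go(bk(-.049,-.076,.061),174.6)"
```

```text
ee_pos: [0.5216, 0.0674, 0.0824]
contact_force: [0.4, 0.3, 0.8]
ee_pos: [0.5102, 0.0685, 0.0681]
contact_force: [0.4, -0.7, 1.3]
[[-0.04292029 -0.0752061   0.06811041]]
tcp [0.5102 0.0685 0.0681] rot [-1.7998e+02 -3.0000e-02  1.7459e+02] delta [ 0.0061 -0.0008  0.0071] rows 0.1706080708779833 spin -0.01
```

```bash
python3 -m jog '{"delta_pos":[[0.003,0,0.003],[0.003,0,0.003],[0.001,0,0.002],[0,0,0],[0,0,0]],"spin":[0,0,0,0,0],"hand":[0,0,0,0,0]}' |grep -E "ee_pos|cont"
python3 -m jog '{"delta_pos":[[0.001,0,0.0015],[0,0,0.0015],[0,0,0],[0,0,0]],"spin":[0,0,0,0],"hand":[0,0,0,0]}' |grep -E "ee_pos|cont"
python3 -m jog '{"delta_pos":[[0,0,0.0015],[0,0,0],[0,0,0]],"spin":[0,0,0],"hand":[0,0,0]}' |grep -E "ee_pos|cont"
python3 -m jog '{"delta_pos":[[0,0,0.0015],[0,0,0],[0,0,0]],"spin":[0,0,0],"hand":[0,0,0]}' |grep -E "ee_pos|cont"
python3 -c "
from h import *
print(ibk(telemetry.state()['ee_pos']))"
```

```text
ee_pos: [0.5032, 0.0691, 0.0601]
contact_force: [-0.4, -0.3, -1.6]
ee_pos: [0.5026, 0.0693, 0.0574]
contact_force: [0.0, 0.2, 1.6]
ee_pos: [0.5023, 0.0693, 0.0555]
contact_force: [-0.2, 0.5, 0.3]
ee_pos: [0.5024, 0.0692, 0.054]
contact_force: [-0.8, 0.0, 0.4]
[[-0.05074864 -0.07517539  0.0540237 ]]
```

```bash
python3 -m jog '{"delta_pos":[[0,0,0.001],[0,0,0],[0,0,0]],"spin":[0,0,0],"hand":[0,0,0]}' |grep -E "ee_pos|cont"
python3 -m jog '{"delta_pos":[[0,0,0.001],[0,0,0],[0,0,0]],"spin":[0,0,0],"hand":[0,0,0]}' |grep -E "ee_pos|cont"
python3 -m jog '{"delta_pos":[[0,0,0.001],[0,0,0],[0,0,0]],"spin":[0,0,0],"hand":[0,0,0]}' |grep -E "ee_pos|cont"
python3 -m jog '{"delta_pos":[[0,0,0.001],[0,0,0],[0,0,0]],"spin":[0,0,0],"hand":[0,0,0]}' |grep -E "ee_pos|cont"
```

```text
ee_pos: [0.5024, 0.0693, 0.0532]
contact_force: [0.1, -0.9, 0.9]
ee_pos: [0.5024, 0.0693, 0.0522]
contact_force: [-0.7, -0.3, 1.3]
ee_pos: [0.5024, 0.0693, 0.0512]
contact_force: [0.2, -0.5, 0.3]
ee_pos: [0.5024, 0.0693, 0.0502]
contact_force: [-0.2, -0.2, 0.2]
```

```bash
python3 - <<'E'
from h import *
cs,i2,d2=cap('scene','s9.png'); a=cv2.resize(i2[150:290,200:340,::-1],(560,560),interpolation=cv2.INTER_CUBIC)
cv2.imwrite('pics/c9.png',a)
E
```

```text
(no output)
```

View pics/c9.png

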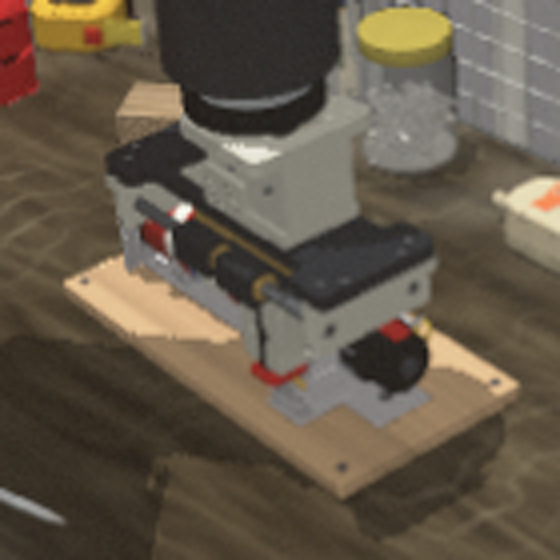

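The red tab sits right under the fingertips at about (280,375), nearly level. I keep pressing in 1 mm steps while watching the force. That was my tenth picture, so the rest goes by numbers.

```bash
python3 -m jog '{"delta_pos":[[0,0,0.001],[0,0,0],[0,0,0]],"spin":[0,0,0],"hand":[0,0,0]}' |grep -E "ee_pos|cont"
python3 -m jog '{"delta_pos":[[0,0,0.001],[0,0,0],[0,0,0]],"spin":[0,0,0],"hand":[0,0,0]}' |grep -E "ee_pos|cont"
python3 -m jog '{"delta_pos":[[0,0,0.001],[0,0,0],[0,0,0]],"spin":[0,0,0],"hand":[0,0,0]}' |grep -E "ee_pos|cont"
python3 -m jog '{"delta_pos":[[0,0,0.001],[0,0,0],[0,0,0]],"spin":[0,0,0],"hand":[0,0,0]}' |grep -E "ee_pos|cont"
```

```text
ee_pos: [0.5024, 0.0693, 0.0492]
contact_force: [-0.2, 0.4, -0.1]
ee_pos: [0.5025, 0.0693, 0.0483]
contact_force: [0.1, 0.3, 0.8]
ee_pos: [0.5025, 0.0693, 0.0478]
contact_force: [-3.0, 0.3, 8.0]
ee_pos: [0.5025, 0.0693, 0.0474]
contact_force: [-5.5, 0.0, 15.0]
```

```bash
python3 - <<'E'
from h import *
for n in('scene','wrist'):
    c,im,d=cap(n); P=ibk(cloud(c,d).reshape(-1,3)); h=cv2.cvtColor(im,cv2.COLOR_RGB2HSV).reshape(-1,3)
    m=((h[:,0]<8)|(h[:,0]>172))&(h[:,1]>130)&(P[:,0]<-.03)&(P[:,0]>-.1)&(abs(P[:,1]+.076)<.04)&(P[:,2]>.02)&(P[:,2]<.1)
    print(n,m.sum(), np.percentile(P[m],[0,10,50,90,100],axis=0).round(4) if m.any() else '')
print(telemetry.state()['contact_force'],ibk(telemetry.state()['ee_pos']))
E
```

```text
scene 27 [[-0.0646 -0.0932  0.0435]
 [-0.0627 -0.0915  0.0455]
 [-0.0601 -0.08    0.0473]
 [-0.0528 -0.0702  0.0502]
 [-0.0428 -0.0693  0.0523]]
wrist 630 [[-0.0652 -0.0867  0.0424]
 [-0.0643 -0.0838  0.0455]
 [-0.0619 -0.0751  0.0474]
 [-0.0581 -0.0684  0.0575]
 [-0.0402 -0.0652  0.0841]]
[-4.57276654  0.59764509 14.34586743] [[-0.0506513  -0.07508483  0.04738429]]
```

```bash
python3 -m jog '{"delta_pos":[[0,0,0.0007],[0,0,0],[0,0,0]],"spin":[0,0,0],"hand":[0,0,0]}' |grep -E "ee_pos|cont"
python3 -m jog '{"delta_pos":[[0,0,0],[0,0,0],[0,0,-0.003],[0,0,-0.01],[0,0,-0.03]],"spin":[0,0,0,0,0],"hand":[0,0,0,0,0]}' |grep -E "ee_pos|cont"
python3 -m jog '{"delta_pos":[[0,0,-0.04],[0,0,-0.04],[0,0,-0.03],[0,0,0],[0,0,0]],"spin":[0,0,0,0,0],"hand":[0,0,0,0,0]}' |grep -E "ee_pos|cont"
python3 -m jog '{"delta_pos":[[-0.03,-0.03,0],[-0.02,-0.035,0],[0,-0.035,0],[0,0,0],[0,0,0]],"spin":[0,0,0,0,0],"hand":[0,0,0,0,0]}' |grep -E "ee_pos|cont"
python3 - <<'E'
from h import *
for n in('scene','top','wrist'):
    c,im,d=cap(n); P=ibk(cloud(c,d).reshape(-1,3)); h=cv2.cvtColor(im,cv2.COLOR_RGB2HSV).reshape(-1,3)
    m=((h[:,0]<8)|(h[:,0]>172))&(h[:,1]>130)&(P[:,0]<-.03)&(P[:,0]>-.1)&(abs(P[:,1]+.076)<.02)&(P[:,2]>.02)&(P[:,2]<.1)
    print(n,m.sum(), np.percentile(P[m],[0,10,50,90,100],axis=0).round(4) if m.any() else '')
    m=(abs(P[:,1]+.076)<.005)
    for x in np.arange(-.065,.05,.01):
        k=P[m&(abs(P[:,0]-x)<.004)&(P[:,2]<.1)]; print((round(x,3),np.median(k[:,2]).round(4)) if len(k) else None,end=' ')
E
```

```text
ee_pos: [0.5025, 0.0693, 0.047]
contact_force: [-8.2, 1.3, 19.6]
ee_pos: [0.5, 0.0683, 0.0861]
contact_force: [0.4, -0.3, -0.9]
ee_pos: [0.5034, 0.0698, 0.2012]
contact_force: [0.1, 0.2, -0.9]
ee_pos: [0.5414, -0.0362, 0.1972]
contact_force: [0.2, -0.2, 0.7]
scene 71 [[-0.0645 -0.0921  0.0425]
 [-0.0621 -0.0864  0.0458]
 [-0.0527 -0.0786  0.0482]
 [-0.041  -0.0697  0.0504]
 [-0.0382 -0.0665  0.0518]]
(np.float64(-0.065), np.float64(0.0084)) (np.float64(-0.055), np.float64(0.0156)) (np.float64(-0.045), np.float64(0.0264)) (np.float64(-0.035), np.float64(0.0461)) (np.float64(-0.025), np.float64(0.0463)) (np.float64(-0.015), np.float64(0.0573)) (np.float64(-0.005), np.float64(0.0613)) (np.float64(0.005), np.float64(0.0675)) None None (np.float64(0.035), np.float64(0.0415)) None top 75 [[-0.0631 -0.0865  0.0452]
 [-0.0617 -0.0854  0.0458]
 [-0.0526 -0.0763  0.0494]
 [-0.0436 -0.0681  0.0521]
 [-0.0415 -0.0657  0.0552]]
(np.float64(-0.065), np.float64(0.0121)) (np.float64(-0.055), np.float64(0.0501)) (np.float64(-0.045), np.float64(0.0495)) (np.float64(-0.035), np.float64(0.0473)) (np.float64(-0.025), np.float64(0.0477)) (np.float64(-0.015), np.float64(0.0593)) (np.float64(-0.005), np.float64(0.0686)) (np.float64(0.005), np.float64(0.0688)) None None None None wrist 660 [[-0.0645 -0.0875  0.0445]
 [-0.0625 -0.0855  0.0471]
 [-0.052  -0.0769  0.0483]
 [-0.0419 -0.0682  0.0493]
 [-0.039  -0.0652  0.05  ]]
(np.float64(-0.065), np.float64(0.0128)) (np.float64(-0.055), np.float64(0.0482)) (np.float64(-0.045), np.float64(0.0484)) (np.float64(-0.035), np.float64(0.0471)) (np.float64(-0.025), np.float64(0.0473)) (np.float64(-0.015), np.float64(0.0584)) (np.float64(-0.005), np.float64(0.0677)) (np.float64(0.005), np.float64(0.068)) (np.float64(0.015), np.float64(0.0606)) (np.float64(0.025), np.float64(0.0493)) (np.float64(0.035), np.float64(0.0399)) None
```

Tab level at z = 48 mm and staying down after release, so the band is shut. Last check: both bottles' positions.

```bash
python3 - <<'E'
from h import *
c,im,d=cap('top'); W=cloud(c,d).reshape(-1,3); P=ibk(W)
cw,iw,dw=cap('wrist'); Q=ibk(cloud(cw,dw).reshape(-1,3))
for q in(P,Q):
    m=(abs(q[:,0])<.012)&(q[:,2]>.05)&(q[:,2]<.085)&(abs(q[:,1])<.2); print('bottle y',q[m][:,1].min() if m.any() else None, 'z mid',np.median(q[m&(abs(q[:,1])<.03)][:,2]) if m.any() else None)
v,u=np.divmod(np.arange(480*640),640)
m=(u>345)&(u<470)&(v>180)&(v<232)&(W[:,2]>.052)&(W[:,2]<.09)
print('far',m.sum(),cv2.minAreaRect(W[m][:,:2].astype(np.float32)) if m.any() else '')
print(telemetry.state()['time'],telemetry.state()['contact_force'])
E
```

```text
bottle y -0.12747050783290484 z mid 0.07390026234786728
bottle y -0.13009313951922258 z mid 0.07346089154719534
far 1457 ((0.6205635070800781, -0.29333657026290894), (0.05157735198736191, 0.23368309438228607), 4.268105506896973)
33.7333 [ 0.17891909 -0.39707708  0.64217327]
```

```bash
python3 -c "
from rig import ctrl; print(ctrl.close_job())"
```

```text
the job is handed in; nothing more can be done
None
```

The heavier extinguisher (from the near slot, about 7 N against 3 N) is home in the bracket, the band is shut over its neck (no catch click was felt, but the tab stayed level after a 20 N press), the lighter one is lying back in the rack, and the job was handed in at about 34 s.

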